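Clamp a tin in a one-handed kitchen clamp with a notched slide

TASK

Get the tomato tin ready to be opened with one hand: stand it upright on the white food clamp between the grey V-shaped jaw and the sliding jaw, and let go of it. Then hold the red release bar up and slide the sliding jaw until it presses the tin into the V with a firm push of about 13 N, and let the bar go so that it drops fully home in a notch and the clamp stays holding the tin. Never squeeze the tin harder than 17 N, and leave the other groceries where they are.

Things in the scene. Friction and masses are not known exactly. Their poses are not given: they have to be found in the camera images.
- tomato_tin: the tomato tin: upright steel tin with a red and gold label, 57 mm in diameter, 72 mm tall, about 180 g. Origin at the centre of its underside, z up. It may stand left or right of the clamp.
- food_clamp: the food clamp: white plate 136 mm (x) by 280 mm (y), its top 14 mm above the worktop, stuck down. Origin at the centre of its underside (worktop height), z up. The sliding jaw travels along its y axis; at its +y end stands a grey V jaw, 76 mm wide, top 50 mm above the worktop, the 120 degree V opening towards -y and centred on x = 0.
- clamp_floor (a point): point on the plate's top where the tin is to stand (clamp x = 0, y = 48 mm), axes as the clamp's. The V jaw is screwed in slots: a tin pressed fully into the V has its axis anywhere from y = 57 to 83 mm; this is not measured, feel for it. Set down at y = 42 to 53 mm the tin is free of both jaws; the sliding jaw then pushes it (about 1 to 2 N) into the V.
- sliding_jaw: the sliding jaw: grey carriage on two rods, 124 mm (x) by 70 mm (y), top 46 mm above the worktop. It slides only along the clamp's y axis, +y towards the V jaw, travel 112 mm, drag about 1.5 N plus 0.06 N per mm/s. Origin at the carriage's centre, 14 mm above the worktop, axes as the clamp's.
- jaw_front (a point): where the face of the sliding jaw's pad lies when unloaded: 61 mm to +y of the carriage's origin, 34 mm above the worktop; moves with the carriage, not with the pad. The rubber-faced pad (64 mm wide, 20 to 48 mm above the worktop) gives on springs: 3 N to start it, then 1.1 N per mm, solid after 18 mm.
- rack_end (a point): first tooth of the steel rack on the plate (clamp y = -73 mm), axes as the clamp's: 13 teeth 2 mm wide, 6 mm apart towards +y. With the bar down a roller pawl below it locks the carriage between teeth (none at the open end). When the bar is let go the pad's springs push the carriage back, up to 6 mm, until the pawl drops in: the hold falls by up to 6.6 N, so push 12 to 15 N before letting go.
- release_bar (a joint): height of the release bar in m: 0 is down (pawl fully in a notch or clear of the rack), 0.005 is the pawl resting on top of a tooth, 0.009 is the upper stop. Springs pull it down with 4.5 N at the bottom and 7 N at the top; it must be held 6 to 9 mm up for the sliding jaw to pass the teeth. It stays with the sliding jaw
- bar_grip (a point): middle of the red release bar of the sliding jaw: round bar 12 mm thick, 92 mm long, lying along the clamp's x axis, free below for 26 mm; the point is the bar's centre, 78 mm above the worktop when down, 20 mm behind (towards -y of) the sliding jaw's origin. Pinch it from above with the fingers closing along the clamp's y axis, lift it and push the sliding jaw by it
- red_jar: spice jar with red lid, 45 mm wide, 106 mm tall, not to be moved; it stands on the side of the clamp where the tin does not. Origin under its centre
- pea_tin: low wide tin with pea picture, 75 mm wide, 58 mm tall, behind, not to be moved
- pepper_mill: grey and clear mill, 44 mm wide, 90 mm tall, behind, not to be moved
- green_jar: spice jar with black lid and green label, 40 mm wide, 105 mm tall, behind, not to be moved
There are look-alikes about, which are no part of the job. Leave any blue look-alike of the tomato_tin alone.

How it is judged:
On the way, in this order (a step that is already met when the one before it is completed fails the run):
1. the tin stands upright on the clamp's plate between the jaws, let go (x of tomato_tin in the frame of food_clamp between -0.02 and 0.02 m and y of tomato_tin in the frame of food_clamp between 0.035 and 0.085 m and z of tomato_tin in the frame of food_clamp between 0.011 and 0.018 m and angle between tomato_tin's own z axis and vertical below 0.08 rad and contact force between the fingers and tomato_tin below 0.1 N and contact force between sliding_jaw and tomato_tin below 2 N and linear speed of tomato_tin below 0.02 m/s), for 0.2 s.
2. with the release bar held up, the sliding jaw presses the tin firmly (9 N or more) (value of joint release_bar above 0.0045 m and contact force between the fingers and sliding_jaw above 0.5 N and contact force between sliding_jaw and tomato_tin above 9 N and angle between tomato_tin's own z axis and vertical below 0.08 rad), for 0.1 s.
At the end, for the whole second after the job is handed in: the tin stands upright (within 3.4 degrees) on the clamp's plate, centred in the V jaw within 8 mm and at y = 53 to 87 mm of the clamp; the release bar is down within 3 mm, in a notch; the sliding jaw still presses the tin with 2.5 to 17 N; everything is at rest (x of tomato_tin in the frame of food_clamp between -0.008 and 0.008 m and y of tomato_tin in the frame of food_clamp between 0.053 and 0.087 m and z of tomato_tin in the frame of food_clamp between 0.011 and 0.018 m and angle between tomato_tin's own z axis and vertical below 0.06 rad and value of joint release_bar below 0.003 m and contact force between sliding_jaw and tomato_tin between 2.5 and 17 N and linear speed of each of tomato_tin, sliding_jaw below 0.01 m/s and contact force between the fingers and tomato_tin below 0.1 N); the robot touches nothing.
It fails at once if the sliding jaw squeezes the tin with more than 17 N (contact force between sliding_jaw and tomato_tin above 17 N).
It fails at once if the tin is tipped by more than 30 degrees (angle between tomato_tin's own z axis and vertical above 0.52 rad).
It fails at once if another grocery (red-lid jar, pea tin, mill, green jar) is moved more than 2 cm or tipped (distance of any of red_jar, pea_tin, pepper_mill, green_jar from where it was at the start of the episode above 0.02 m or angle between any of red_jar, pea_tin, pepper_mill, green_jar's own z axis and vertical above 0.3 rad).
It also fails if it takes over 64 s, if anything falls off the work surface, if the arm or the gripper's body presses on something with over 40 N, if the wrist force passes 120 N, or if a joint passes its speed limit or range.

ROBOT

A 6-joint arm with a two-finger parallel gripper is mounted at the origin on a cart in front of the work surface, level with it; the furniture and walls round the work are solid. World frame = base frame: x ahead of the robot, y to its left, z up, the work surface at z = 0. Lengths are in m, angles in rad, forces in N, time in s.
With the tool pointing down it reaches from about 0.275 to 0.875 m from the base axis. Payload 12.5 kg.
Tool frame: the origin (TCP) lies on the centre line of the jaws, within the pads' length; the fingertips stand 11 mm ahead of it and the grasp point (between the pads) lies 8 mm behind it; z points along the fingers, y is the line along which they close (so a half turn about z gives the same grasp; the last joint's range is limited). The gripper opens to 85 mm and grips with 20 to 120 N. Pads are 22 mm wide; open, the fingers measure 114 mm over their backs; the gripper's body (76 mm by 85 mm) begins 54 mm behind the grasp point. The pads swing forward as they close: fully open they stand 13 mm farther back than shut.
Start: joints at [1.025, 0.351, 1.652, -0, 1.139, -0.085], TCP at [0.245, 0.493, 0.242] pointing down, gripper open.
Joint ranges: [-2.75, 2.75], [-0.79, 2.1], [0.01, 2.65], [-1.57, 4.71], [0.07, 3.14], [-2.87, 2.87]. Speed limits (rad/s): [2.22, 2.22, 2.79, 3.14, 3.14, 3.14].

INTERFACE

Orientations are given as [roll, pitch, yaw] about the fixed x, y, z axes, in that order (R = Rz(yaw) Ry(pitch) Rx(roll)).
In Python, from cell import arm gives the robot as it stands.
- The arm moves only by the shell command python3 -m handwheel 'ROWS' [FORCE]. ROWS is JSON, a list of rows, each an object of numbers: "rx", "ry", "rz": the turn, a rotation vector about the world's x, y, z in rad; "tx", "ty", "tz": the shift along the world's x, y, z in m; "jaw": the closure, from 0 (fully open) to 1 (shut). A call has 1 to 20 rows; each row shifts and turns the commanded pose from where the row before left it; what a row does not reach is not made up. A row lasts 1/8 s, in which the tool goes at most 62.5 mm and 10.7 degrees, less where a joint would pass 70% of its speed; a pose out of reach is approached as far as the arm can. A call is refused whole if a number of a shift passes 0.0625 or a number of a turn 0.188, either way. A call with a gripper value outside its range is refused whole. The fingers move at their own pace and stop on an object; FORCE is the grip in N (left out, the last holds). Time passes only in rows, so rows that do not move let the fingers close. It gives the time, the measured TCP pose, the force, the opening and the grip force at its end, in the units of the state.
- arm.get_obs(): the state, without advancing time (a new reading comes with each control period).
- arm.capture(name): name is "side" or "top"; returns a dict with "pixels" (384x512x3 uint8, red, green, blue), "fx", "fy", "cx", "cy" (pixels), "k1" (the pictures are not rectified: a ray, as slopes to the right and down, at radius r is drawn at 1 + k1 r^2 times it, then the intrinsics apply), "rvec" (rotation vector, rad) and "tvec" (3), from world to camera coordinates, as OpenCV has them. Camera axes: x right, y down, z forward; pixel columns grow to the right and rows downward; lengths in m; the calibration is good to about 2 mm. A picture is of the moment at which its call begins. There is no depth.
- arm.close_job(): hands the job in; it is judged then, once.
Trained networks look in a picture, given as the dict that the camera call returned (one of the last four; its "shot" number tells which), for a name from the list of things; names that differ only in an ending like _2 or _b are one class to them, and where a whole thing is asked for, a point or a joint stands for the part that bears it (a point fixed in the world has none). Each returns a list of dicts, best first, with "score" (0 to 1); they miss things now and then, are a little off and sometimes report something else, mostly with a low value. They report only what shows in the picture. A call takes as long as a camera call. They do not tell look-alikes from the thing itself.
- arm.cut_out(label, picture): "mask" (384x512 bool, what is visible of it).
- arm.pinpoint(label, picture): "xyz" ([x, y, z] in m, in world coordinates, good to about 4 mm: a listed point, or the origin of a listed thing).
The state is a dict: "t": time; "joint_pos": joint angles; "joint_vel": joint speeds; "tau": joint torques, N m; "tcp_pos": TCP position; "orientation": TCP orientation; "ft_force": force on the tool from outside, world axes, zero at the start; "wrist_torque": the same for the moment, N m; "grip_width": finger opening in m; "grip_force": force on a finger pad.
Only numpy, scipy, OpenCV 4.12 (cv2) and the standard library are available. Lean on these libraries where they do the work, as an engineer would, in place of code of your own. Each camera call takes 0.05 s, during which the arm holds its last target. There are 200 camera calls.

## Working session

There is one attempt and no reset: what is moved stays moved. The work goes in short steps, Python scripts to look and compute and a shell command to move; the robot and the scene stay as the last step left them, time stands still between calls to the robot, and variables do not carry over. Pictures are saved under pics/ and viewed, at most 10 in all, crops included, and the job is handed in when it is done.

```bash
mkdir -p pics
cat > h.py <<'E'
import numpy as np, cv2
from cell import arm
def save(p,n,crop=None,s=1):
    im=p["pixels"]
    if crop: im=im[crop[1]:crop[3],crop[0]:crop[2]]
    im=cv2.resize(im,None,fx=s,fy=s,interpolation=cv2.INTER_CUBIC)
    cv2.imwrite("pics/"+n+".png",im[...,::-1])
def K(p): return np.array([[p["fx"],0,p["cx"]],[0,p["fy"],p["cy"]],[0,0,1.]]),np.array([p["k1"],0,0,0.])
def proj(p,X):
    k,d=K(p); return cv2.projectPoints(np.array(X,float).reshape(-1,3),np.array(p["rvec"],float),np.array(p["tvec"],float),k,d)[0].reshape(-1,2)
def onplane(p,uv,z):
    k,d=K(p); n=cv2.undistortPoints(np.array(uv,float).reshape(-1,1,2),k,d).reshape(-1,2)
    R=cv2.Rodrigues(np.array(p["rvec"],float))[0]; C=-R.T@np.array(p["tvec"],float)
    r=np.c_[n,np.ones(len(n))]@R; return C+r*((z-C[2])/r[:,2])[:,None]
E
python3 - <<'E'
from h import *
np.set_printoptions(precision=4,suppress=True)
P={n:arm.capture(n) for n in("top","side")}
for n,p in P.items():
    for l in ["tomato_tin","food_clamp","clamp_floor","sliding_jaw","jaw_front","rack_end","bar_grip","red_jar","pea_tin","pepper_mill","green_jar"]:
        print(n,l,[(round(d["score"],2),np.round(d["xyz"],3).tolist(),proj(p,d["xyz"])[0].round().tolist()) for d in arm.pinpoint(l,p)][:3])
im=np.hstack([P["top"]["pixels"],P["side"]["pixels"]])
save(P["top"],"top",s=1.5); save(P["side"],"side",s=1.5)
print(arm.get_obs())
E
```

```text
top tomato_tin [(0.75, [0.625, -0.159, 0.0], [334.0, 201.0]), (0.56, [0.524, -0.183, 0.0], [344.0, 237.0])]
top food_clamp [(0.57, [0.594, 0.04, -0.003], [263.0, 214.0])]
top clamp_floor [(0.78, [0.596, 0.093, 0.013], [244.0, 214.0])]
top sliding_jaw [(0.9, [0.593, -0.029, 0.014], [288.0, 214.0]), (0.48, [0.721, -0.179, 0.0], [339.0, 167.0])]
top jaw_front []
top rack_end [(0.81, [0.594, -0.026, 0.018], [287.0, 213.0]), (0.56, [0.596, -0.057, 0.076], [301.0, 211.0]), (0.24, [0.596, 0.045, -0.001], [261.0, 214.0])]
top bar_grip [(0.58, [0.592, -0.053, 0.077], [299.0, 212.0]), (0.32, [0.595, 0.018, 0.033], [271.0, 213.0])]
top red_jar [(0.83, [0.539, 0.328, -0.001], [160.0, 237.0])]
top pea_tin [(0.76, [0.776, 0.009, -0.001], [272.0, 150.0])]
top pepper_mill [(0.78, [0.723, -0.18, 0.001], [340.0, 166.0])]
top green_jar [(0.54, [0.781, -0.095, 0.001], [309.0, 147.0]), (0.53, [0.536, 0.324, 0.003], [161.0, 238.0])]
side tomato_tin [(0.86, [0.52, -0.178, -0.005], [316.0, 277.0]), (0.81, [0.625, -0.16, -0.001], [323.0, 241.0])]
side food_clamp [(0.66, [0.595, 0.044, 0.001], [249.0, 223.0])
[... 640 characters left out ...]
0.591, 0.044, 0.0], [248.0, 224.0]), (0.24, [0.594, 0.022, 0.034], [256.0, 220.0])]
side pepper_mill [(0.76, [0.72, -0.18, -0.005], [340.0, 216.0])]
side green_jar [(0.82, [0.781, -0.093, 0.003], [318.0, 188.0])]
{'t': 1.2, 'joint_pos': array([ 1.0254,  0.3507,  1.6518, -0.    ,  1.1391, -0.0846]), 'joint_vel': array([-0.001 ,  0.    , -0.0006, -0.0013, -0.0004, -0.0016]), 'tau': array([  0.0041, -50.6036, -29.1647,   0.0002,   0.0006,   0.    ]), 'tcp_pos': array([0.2445, 0.4926, 0.2423]), 'orientation': array([-3.1416,  0.    ,  2.6808]), 'ft_force': array([-1.098 ,  0.1136,  0.1805]), 'wrist_torque': array([-0.0767,  0.0019,  0.0127]), 'grip_force': 0.0, 'grip_width': 0.08539692345572175}
```

View pics/top.png

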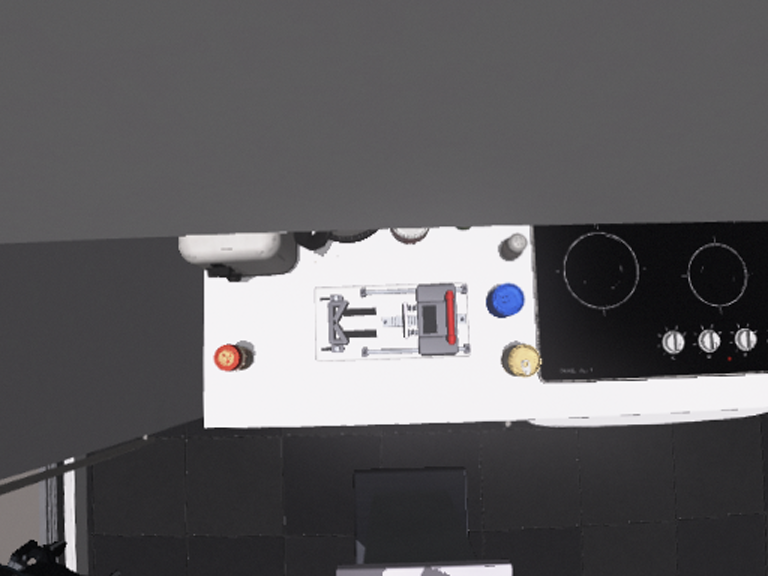

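View pics/side.png

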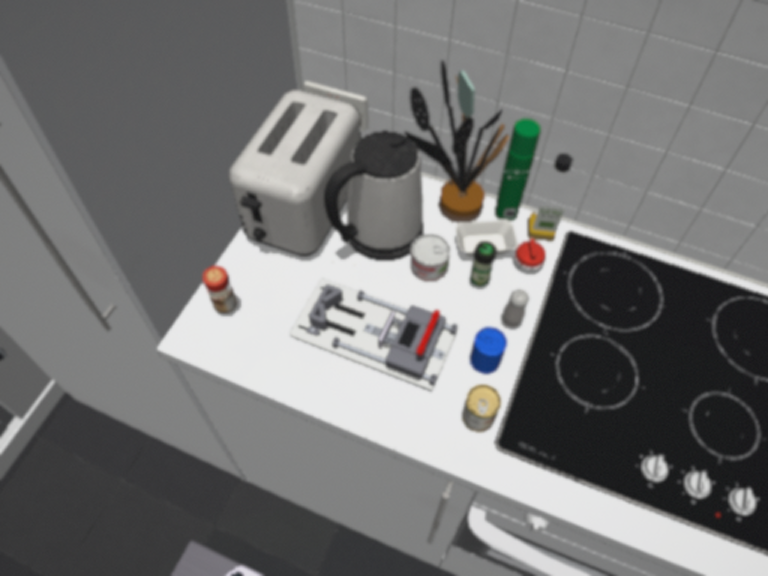

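The top view shows the V jaw at (223,213) in native pixels, the carriage with its red bar at (300,212), and the red-lid jar at (152,238). There are two tin candidates. One is plain blue, at side (325,233). The other has a gold lid, at side (321,272) / top (348,240), and fits "red and gold". I'll confirm that with a crop.

Run:
```python
from h import *
np.set_printoptions(precision=4,suppress=True)
t=arm.capture("top"); s=arm.capture("side")
a=cv2.resize(s["pixels"][205:300,285:365],(400,475),interpolation=cv2.INTER_CUBIC)
b=cv2.resize(t["pixels"][180:260,205:325],(400,267),interpolation=cv2.INTER_CUBIC)
b=np.vstack([b,np.zeros((208,400,3),np.uint8)])
cv2.imwrite("pics/crop.png",np.hstack([a,b])[...,::-1])
for p,nm in((t,"top"),(s,"side")):
    for d in arm.cut_out("food_clamp",p)[:1]:
        m=d["mask"].astype(np.uint8); c=max(cv2.findContours(m,0,1)[0],key=cv2.contourArea)
        if nm=="top":
            w=onplane(p,c.reshape(-1,2),0.014)[:,:2]; r=cv2.minAreaRect((w*1000).astype(np.float32)); print(nm,"plate",r)
    for d in arm.cut_out("release_bar",p)[:1]:
        ys,xs=np.nonzero(d["mask"]); w=onplane(p,np.c_[xs,ys],0.082)[:,:2]; print(nm,"bar",d["score"],w.mean(0),w.min(0),w.max(0))
    for d in arm.cut_out("tomato_tin",p):
        ys,xs=np.nonzero(d["mask"]); print(nm,d["score"],xs.mean(),ys.mean(),s["pixels"][0,0])
        if nm=="top":
            print([onplane(p,[[x,y]],0.072)[0] for x,y in [(xs.min(),ys.mean()),(xs.max(),ys.mean()),(xs.mean(),ys.min()),(xs.mean(),ys.max())]])
# red bar by colour in top; gold lid in top
im=t["pixels"].astype(int); 
m=(im[...,0]>150)&(im[...,1]<80)&(im[...,2]<80); m[:,:270]=0; m[:,325:]=0; m[:180]=0;m[260:]=0
ys,xs=np.nonzero(m); w=onplane(t,np.c_[xs,ys],0.082)[:,:2]; print("redbar",cv2.minAreaRect((w*1000).astype(np.float32)),w.mean(0))
m=(im[...,0]-im[...,2]>40)&(im[...,1]>100); m[:,:330]=0; m[:,365:]=0; m[:220]=0;m[260:]=0
m=m.astype(np.uint8); c=max(cv2.findContours(m,0,1)[0],key=cv2.contourArea); w=onplane(t,c.reshape(-1,2),0.072)[:,:2]
print("gold",cv2.minEnclosingCircle((w*1000).astype(np.float32)))
```

```text
top plate ((594.416748046875, 45.491172790527344), (136.20753479003906, 281.3707275390625), 0.36106783151626587)
top bar 0.52 [ 0.5965 -0.0547] [ 0.554  -0.0613] [ 0.6389 -0.0482]
top 0.62 336.98264642082427 199.81344902386118 [86 86 87]
[array([ 0.6229, -0.1195,  0.072 ]), array([ 0.621, -0.185,  0.072]), array([ 0.6529, -0.155 ,  0.072 ]), array([ 0.5928, -0.152 ,  0.072 ])]
top 0.58 347.5835140997831 240.12147505422993 [86 86 87]
[array([ 0.5179, -0.1407,  0.072 ]), array([ 0.5156, -0.2083,  0.072 ]), array([ 0.5428, -0.1772,  0.072 ]), array([ 0.4889, -0.1746,  0.072 ])]
side bar 0.72 [0.5595 0.0128] [ 0.4962 -0.1014] [0.643  0.1588]
side 0.84 324.71084337349396 233.23924268502583 [86 86 87]
side 0.74 320.31784107946027 271.8455772113943 [86 86 87]
redbar ((595.2371215820312, -55.53217315673828), (87.62164306640625, 10.693073272705078), 0.4026825726032257) [ 0.5927 -0.055 ]
gold ((516.57421875, -180.45501708984375), 28.23537826538086)
```

View pics/crop.png

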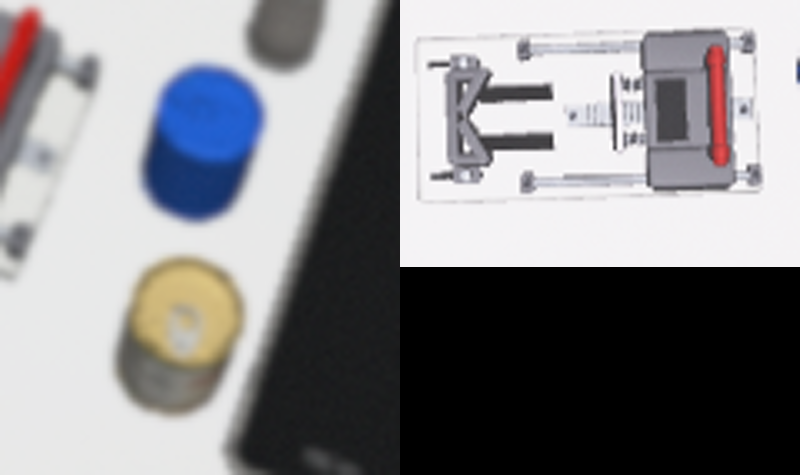

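The crop confirms it. The gold-lid tin at side (320,272) is the tomato tin, with its centre near (0.518,-0.180). The blue one is the look-alike. The clamp centre is at (0.594,0.045) with yaw near 0, and the bar is at (0.594,-0.055). These agree with the given 136x280 plate.

```bash
python3 -m handwheel '[{"tx":0.02,"ty":-0.048,"rz":-0.08,"jaw":0},{"tx":0.02,"ty":-0.048,"rz":-0.08,"jaw":0},{"tx":0.02,"ty":-0.048,"rz":-0.08,"jaw":0},{"tx":0.02,"ty":-0.048,"rz":-0.08,"jaw":0},{"tx":0.02,"ty":-0.048,"rz":-0.08,"jaw":0},{"tx":0.02,"ty":-0.048,"rz":-0.08,"jaw":0},{"tx":0.02,"ty":-0.048,"rz":-0.08,"jaw":0},{"tx":0.02,"ty":-0.048,"rz":-0.08,"jaw":0},{"tx":0.02,"ty":-0.048,"rz":-0.08,"jaw":0},{"tx":0.02,"ty":-0.048,"rz":-0.08,"jaw":0},{"tx":0.02,"ty":-0.048,"rz":-0.08,"jaw":0},{"tx":0.02,"ty":-0.048,"rz":-0.08,"jaw":0},{"tx":0.02,"ty":-0.048,"rz":-0.08,"jaw":0},{"tx":0.014,"ty":-0.048,"rz":-0.07,"jaw":0},{"jaw":0}]' 25
```

```text
invalid input
```

```bash
python3 -m handwheel '[{"rx":0,"ry":0,"rz":-0.08,"tx":0.02,"ty":-0.048,"tz":0,"jaw":0}]' 25
```

```text
t: 1.72
tcp_pos: [0.2642, 0.4455, 0.2421]
orientation: [3.141, -0.0, 2.602]
ft_force: [1.4, -1.2, 0.0]
grip_width: 0.0856
grip_force: 0.0
```

All keys are needed in each row.

```bash
python3 -m handwheel '[{"rx":0,"ry":0,"rz":-0.08,"tx":0.02,"ty":-0.048,"tz":0,"jaw":0},{"rx":0,"ry":0,"rz":-0.08,"tx":0.02,"ty":-0.048,"tz":0,"jaw":0},{"rx":0,"ry":0,"rz":-0.08,"tx":0.02,"ty":-0.048,"tz":0,"jaw":0},{"rx":0,"ry":0,"rz":-0.08,"tx":0.02,"ty":-0.048,"tz":0,"jaw":0},{"rx":0,"ry":0,"rz":-0.08,"tx":0.02,"ty":-0.048,"tz":0,"jaw":0},{"rx":0,"ry":0,"rz":-0.08,"tx":0.02,"ty":-0.048,"tz":0,"jaw":0},{"rx":0,"ry":0,"rz":-0.08,"tx":0.02,"ty":-0.048,"tz":0,"jaw":0},{"rx":0,"ry":0,"rz":-0.08,"tx":0.02,"ty":-0.048,"tz":0,"jaw":0},{"rx":0,"ry":0,"rz":-0.08,"tx":0.02,"ty":-0.048,"tz":0,"jaw":0},{"rx":0,"ry":0,"rz":-0.08,"tx":0.02,"ty":-0.048,"tz":0,"jaw":0},{"rx":0,"ry":0,"rz":-0.08,"tx":0.02,"ty":-0.048,"tz":0,"jaw":0},{"rx":0,"ry":0,"rz":-0.08,"tx":0.02,"ty":-0.048,"tz":0,"jaw":0},{"rx":0,"ry":0,"rz":-0.07,"tx":0.014,"ty":-0.048,"tz":0,"jaw":0},{"rx":0,"ry":0,"rz":0,"tx":0,"ty":0,"tz":0,"jaw":0}]'
```

```text
t: 3.48
tcp_pos: [0.5189, -0.182, 0.2419]
orientation: [3.142, 0.0, 1.567]
ft_force: [0.1, -0.0, -0.6]
grip_width: 0.0851
grip_force: 0.0
```

```bash
python3 -m handwheel '[{"rx":0,"ry":0,"rz":0.004,"tx":-0.001,"ty":0.002,"tz":-0.05,"jaw":0},{"rx":0,"ry":0,"rz":0,"tx":0,"ty":0,"tz":-0.05,"jaw":0},{"rx":0,"ry":0,"rz":0,"tx":0,"ty":0,"tz":-0.04,"jaw":0},{"rx":0,"ry":0,"rz":0,"tx":0,"ty":0,"tz":-0.03,"jaw":0},{"rx":0,"ry":0,"rz":0,"tx":0,"ty":0,"tz":-0.024,"jaw":0},{"rx":0,"ry":0,"rz":0,"tx":0,"ty":0,"tz":0,"jaw":0},{"rx":0,"ry":0,"rz":0,"tx":0,"ty":0,"tz":0,"jaw":1},{"rx":0,"ry":0,"rz":0,"tx":0,"ty":0,"tz":0,"jaw":1},{"rx":0,"ry":0,"rz":0,"tx":0,"ty":0,"tz":0,"jaw":1},{"rx":0,"ry":0,"rz":0,"tx":0,"ty":0,"tz":0,"jaw":1},{"rx":0,"ry":0,"rz":0,"tx":0,"ty":0,"tz":0,"jaw":1},{"rx":0,"ry":0,"rz":0,"tx":0,"ty":0,"tz":0,"jaw":1}]' 30
```

```text
t: 4.97
tcp_pos: [0.5182, -0.1774, 0.0497]
orientation: [3.14, 0.001, 1.575]
ft_force: [-1.1, 1.5, 7.1]
grip_width: 0.0566
grip_force: 31.7
```

```bash
python3 -m handwheel '[{"rx":0,"ry":0,"rz":0,"tx":0,"ty":0,"tz":0.02,"jaw":1},{"rx":0,"ry":0,"rz":0,"tx":0,"ty":0,"tz":0.04,"jaw":1},{"rx":0,"ry":0,"rz":0,"tx":0,"ty":0,"tz":0.04,"jaw":1},{"rx":0,"ry":0,"rz":0,"tx":0,"ty":0,"tz":0.04,"jaw":1},{"rx":0,"ry":0,"rz":0,"tx":0,"ty":0,"tz":0,"jaw":1},{"rx":0,"ry":0,"rz":0,"tx":0,"ty":0,"tz":0,"jaw":1}]'
```

```text
t: 5.72
tcp_pos: [0.517, -0.1771, 0.1877]
orientation: [-3.141, -0.0, 1.575]
ft_force: [-0.5, 0.7, -1.6]
grip_width: 0.0566
grip_force: 33.3
```

Run:
```python
from h import *
t=arm.capture("top"); s=arm.capture("side")
a=cv2.resize(s["pixels"][180:300,250:390],(560,480),interpolation=cv2.INTER_CUBIC)
cv2.imwrite("pics/lift.png",a[...,::-1])
m=arm.cut_out("tomato_tin",s); print([(d["score"],np.argwhere(d["mask"]).mean(0)) for d in m],[(d["score"],d["xyz"]) for d in arm.pinpoint("tomato_tin",s)],arm.get_obs()["ft_force"])
```

```text
[(0.86, array([253.39800995, 328.95024876])), (0.44, array([237.5625    , 315.60416667]))] [(0.92, [0.5176, -0.178, 0.1328]), (0.46, [0.6222, -0.1596, 0.0002])] [-0.0994794  -0.39070006 -2.51348525]
```

View pics/lift.png

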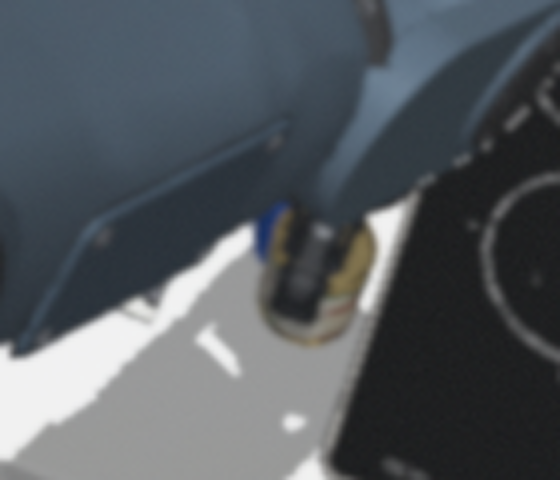

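The tin is held upright between the fingers, with the gold lid at crop (310,260), and the pinpoint gives its base at z 0.133. Next I carry it over the plate.

```bash
python3 -m handwheel '[{"rx":0,"ry":0,"rz":0,"tx":0.007,"ty":0.025,"tz":0,"jaw":1},{"rx":0,"ry":0,"rz":0,"tx":0.013,"ty":0.045,"tz":0,"jaw":1},{"rx":0,"ry":0,"rz":0,"tx":0.013,"ty":0.045,"tz":0,"jaw":1},{"rx":0,"ry":0,"rz":0,"tx":0.013,"ty":0.045,"tz":0,"jaw":1},{"rx":0,"ry":0,"rz":0,"tx":0.013,"ty":0.045,"tz":0,"jaw":1},{"rx":0,"ry":0,"rz":0,"tx":0.013,"ty":0.045,"tz":0,"jaw":1},{"rx":0,"ry":0,"rz":-0.004,"tx":0.005,"ty":0.021,"tz":0,"jaw":1},{"rx":0,"ry":0,"rz":0,"tx":0,"ty":0,"tz":-0.04,"jaw":1},{"rx":0,"ry":0,"rz":0,"tx":0,"ty":0,"tz":-0.03,"jaw":1},{"rx":0,"ry":0,"rz":0,"tx":0,"ty":0,"tz":0,"jaw":1},{"rx":0,"ry":0,"rz":0,"tx":0,"ty":0,"tz":0,"jaw":1}]'
```

```text
t: 7.3
tcp_pos: [0.5951, 0.0936, 0.1192]
orientation: [3.141, -0.0, 1.571]
ft_force: [0.3, 0.7, -2.2]
grip_width: 0.0568
grip_force: 33.1
```

Run:
```python
from h import *
t=arm.capture("top"); s=arm.capture("side")
a=cv2.resize(s["pixels"][160:270,180:320],(560,440),interpolation=cv2.INTER_CUBIC)
cv2.imwrite("pics/over.png",a[...,::-1])
print([(d["score"],d["xyz"]) for p in(t,s) for d in arm.pinpoint("tomato_tin",p)],[(d["score"],d["xyz"]) for p in(t,s) for d in arm.pinpoint("clamp_floor",p)],arm.get_obs()["tcp_pos"])
```

```text
[(0.62, [0.6256, -0.1553, -0.0004]), (0.93, [0.5962, 0.0939, 0.065]), (0.8, [0.6254, -0.1582, -0.0012])] [(0.94, [0.5976, 0.0959, 0.0127]), (0.32, [0.7808, -0.0929, 0.0011]), (0.92, [0.596, 0.0911, 0.0108])] [0.59481911 0.09362011 0.11902127]
```

View pics/over.png

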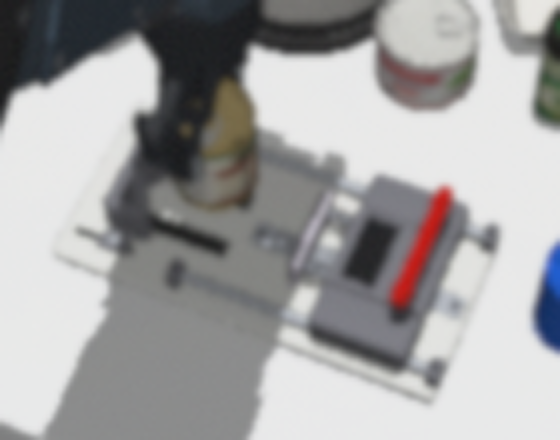

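The tin hangs over the floor point, with its foot at crop (215,200), clear of both jaws. Now I lower it gently.

```bash
python3 -m handwheel '[{"rx":0,"ry":0,"rz":0,"tx":0,"ty":-0.001,"tz":-0.025,"jaw":1},{"rx":0,"ry":0,"rz":0,"tx":0,"ty":0,"tz":-0.02,"jaw":1},{"rx":0,"ry":0,"rz":0,"tx":0,"ty":0,"tz":-0.005,"jaw":1},{"rx":0,"ry":0,"rz":0,"tx":0,"ty":0,"tz":-0.002,"jaw":1},{"rx":0,"ry":0,"rz":0,"tx":0,"ty":0,"tz":0,"jaw":1},{"rx":0,"ry":0,"rz":0,"tx":0,"ty":0,"tz":0,"jaw":1}]'
```

```text
t: 8.35
tcp_pos: [0.5949, 0.0927, 0.0669]
orientation: [3.141, -0.0, 1.571]
ft_force: [-0.5, 0.4, -2.4]
grip_width: 0.0564
grip_force: 33.2
```

```bash
python3 -m handwheel '[{"rx":0,"ry":0,"rz":0,"tx":0,"ty":0,"tz":-0.002,"jaw":1},{"rx":0,"ry":0,"rz":0,"tx":0,"ty":0,"tz":-0.001,"jaw":1},{"rx":0,"ry":0,"rz":0,"tx":0,"ty":0,"tz":0,"jaw":1},{"rx":0,"ry":0,"rz":0,"tx":0,"ty":0,"tz":0,"jaw":1}]'
```

```text
t: 8.85
tcp_pos: [0.5946, 0.0926, 0.0637]
orientation: [3.141, -0.0, 1.571]
ft_force: [-2.9, -1.9, 5.5]
grip_width: 0.0567
grip_force: 33.7
```

```bash
python3 -m handwheel '[{"rx":0,"ry":0,"rz":0,"tx":0,"ty":0,"tz":0.001,"jaw":0.25},{"rx":0,"ry":0,"rz":0,"tx":0,"ty":0,"tz":0,"jaw":0.15},{"rx":0,"ry":0,"rz":0,"tx":0,"ty":0,"tz":0,"jaw":0},{"rx":0,"ry":0,"rz":0,"tx":0,"ty":0,"tz":0,"jaw":0},{"rx":0,"ry":0,"rz":0,"tx":0,"ty":0,"tz":0,"jaw":0},{"rx":0,"ry":0,"rz":0,"tx":0,"ty":0,"tz":0.02,"jaw":0},{"rx":0,"ry":0,"rz":0,"tx":0,"ty":0,"tz":0.05,"jaw":0},{"rx":0,"ry":0,"rz":0,"tx":0,"ty":0,"tz":0.06,"jaw":0},{"rx":0,"ry":0,"rz":0,"tx":0,"ty":0,"tz":0,"jaw":0}]'
```

```text
t: 9.98
tcp_pos: [0.5968, 0.0929, 0.2006]
orientation: [3.132, -0.001, 1.571]
ft_force: [0.4, -0.1, -0.8]
grip_width: 0.0855
grip_force: 0.0
```

The tin is set down and released. Next I turn the wrist and move above the bar.

```bash
python3 -m handwheel '[{"rx":0,"ry":0,"rz":-0.1745,"tx":0,"ty":-0.0165,"tz":0,"jaw":0},{"rx":0,"ry":0,"rz":-0.1745,"tx":0,"ty":-0.0165,"tz":0,"jaw":0},{"rx":0,"ry":0,"rz":-0.1745,"tx":0,"ty":-0.0165,"tz":0,"jaw":0},{"rx":0,"ry":0,"rz":-0.1745,"tx":0,"ty":-0.0165,"tz":0,"jaw":0},{"rx":0,"ry":0,"rz":-0.1745,"tx":0,"ty":-0.0165,"tz":0,"jaw":0},{"rx":0,"ry":0,"rz":-0.1745,"tx":0,"ty":-0.0165,"tz":0,"jaw":0},{"rx":0,"ry":0,"rz":-0.1745,"tx":0,"ty":-0.0165,"tz":0,"jaw":0},{"rx":0,"ry":0,"rz":-0.1745,"tx":0,"ty":-0.0165,"tz":0,"jaw":0},{"rx":0,"ry":0,"rz":-0.1745,"tx":0,"ty":-0.0165,"tz":0,"jaw":0},{"rx":0,"ry":0,"rz":0,"tx":0,"ty":0,"tz":0,"jaw":0},{"rx":0,"ry":0,"rz":0,"tx":0,"ty":0,"tz":0,"jaw":0}]' 60
```

```text
t: 11.35
tcp_pos: [0.5944, -0.0554, 0.1944]
orientation: [-3.141, 0.0, 0.004]
ft_force: [-1.1, 0.8, -0.3]
grip_width: 0.0852
grip_force: 0.0
```

Run:
```python
from h import *
t=arm.capture("top"); s=arm.capture("side")
a=cv2.resize(s["pixels"][160:270,180:320],(560,440),interpolation=cv2.INTER_CUBIC)
cv2.imwrite("pics/placed.png",a[...,::-1])
print([(l,round(d["score"],2),d["xyz"]) for l in("tomato_tin","bar_grip","sliding_jaw") for p in(t,s) for d in arm.pinpoint(l,p)[:2]])
print(arm.get_obs()["tcp_pos"],arm.get_obs()["ft_force"])
```

```text
[('tomato_tin', 0.89, [0.6045, 0.0876, 0.014]), ('tomato_tin', 0.62, [0.6229, -0.1605, 0.001]), ('tomato_tin', 0.52, [0.5966, 0.0908, 0.0082]), ('bar_grip', 0.54, [0.6, -0.0531, 0.0757]), ('bar_grip', 0.52, [0.5949, -0.0556, 0.0792]), ('sliding_jaw', 0.71, [0.5991, -0.0325, 0.0121]), ('sliding_jaw', 0.96, [0.5985, -0.0336, 0.0126])]
[ 0.59455042 -0.05566046  0.1942909 ] [ 0.98498876 -0.43985887 -0.75673189]
```

View pics/placed.png

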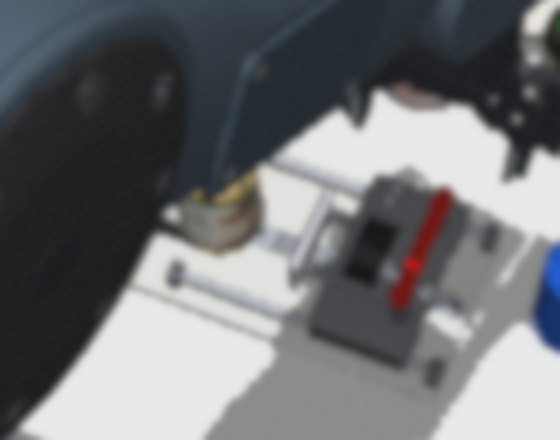

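The tin stands alone at crop (215,230), and the bar runs along (425,250), centred under the gripper. I descend and pinch it.

```bash
python3 -m handwheel '[{"rx":0,"ry":0,"rz":0,"tx":0,"ty":0,"tz":-0.04,"jaw":0},{"rx":0,"ry":0,"rz":0,"tx":0,"ty":0,"tz":-0.04,"jaw":0},{"rx":0,"ry":0,"rz":0,"tx":0,"ty":0,"tz":-0.03,"jaw":0},{"rx":0,"ry":0,"rz":0,"tx":0,"ty":0,"tz":-0.0135,"jaw":0},{"rx":0,"ry":0,"rz":0,"tx":0,"ty":0,"tz":0,"jaw":0.5},{"rx":0,"ry":0,"rz":0,"tx":0,"ty":0,"tz":0,"jaw":1},{"rx":0,"ry":0,"rz":0,"tx":0,"ty":0,"tz":0,"jaw":1},{"rx":0,"ry":0,"rz":0,"tx":0,"ty":0,"tz":0,"jaw":1},{"rx":0,"ry":0,"rz":0,"tx":0,"ty":0,"tz":0,"jaw":1},{"rx":0,"ry":0,"rz":0,"tx":0,"ty":0,"tz":0,"jaw":1},{"rx":0,"ry":0,"rz":0,"tx":0,"ty":0,"tz":0,"jaw":1}]' 60
```

```text
t: 13.12
tcp_pos: [0.5949, -0.0559, 0.0716]
orientation: [3.141, -0.001, 0.0]
ft_force: [-1.0, 0.9, 4.9]
grip_width: 0.0096
grip_force: 58.4
```

```bash
python3 -m handwheel '[{"rx":0,"ry":0,"rz":0,"tx":0,"ty":0,"tz":0.004,"jaw":1},{"rx":0,"ry":0,"rz":0,"tx":0,"ty":0,"tz":0.004,"jaw":1},{"rx":0,"ry":0,"rz":0,"tx":0,"ty":0,"tz":0,"jaw":1},{"rx":0,"ry":0,"rz":0,"tx":0,"ty":0,"tz":0,"jaw":1}]'
```

```text
t: 13.62
tcp_pos: [0.5947, -0.0558, 0.0786]
orientation: [-3.142, -0.0, 0.0]
ft_force: [4.4, 0.2, -7.6]
grip_width: 0.0101
grip_force: 58.3
```

```bash
python3 -m handwheel '[{"rx":0,"ry":0,"rz":0,"tx":0,"ty":0.002,"tz":0.0005,"jaw":1},{"rx":0,"ry":0,"rz":0,"tx":0,"ty":0.004,"tz":0,"jaw":1},{"rx":0,"ry":0,"rz":0,"tx":0,"ty":0.004,"tz":0,"jaw":1},{"rx":0,"ry":0,"rz":0,"tx":0,"ty":0.004,"tz":0,"jaw":1},{"rx":0,"ry":0,"rz":0,"tx":0,"ty":0.004,"tz":0,"jaw":1},{"rx":0,"ry":0,"rz":0,"tx":0,"ty":0.004,"tz":0,"jaw":1},{"rx":0,"ry":0,"rz":0,"tx":0,"ty":0.004,"tz":0,"jaw":1},{"rx":0,"ry":0,"rz":0,"tx":0,"ty":0.004,"tz":0,"jaw":1},{"rx":0,"ry":0,"rz":0,"tx":0,"ty":0.002,"tz":0,"jaw":1},{"rx":0,"ry":0,"rz":0,"tx":0,"ty":0.002,"tz":0,"jaw":1}]'
```

```text
t: 14.88
tcp_pos: [0.5945, -0.0221, 0.0791]
orientation: [3.141, 0.0, 0.0]
ft_force: [4.3, -3.3, -7.8]
grip_width: 0.0101
grip_force: 58.4
```

```bash
python3 -m handwheel '[{"rx":0,"ry":0,"rz":0,"tx":0,"ty":0.002,"tz":0,"jaw":1},{"rx":0,"ry":0,"rz":0,"tx":0,"ty":0.002,"tz":0,"jaw":1},{"rx":0,"ry":0,"rz":0,"tx":0,"ty":0.002,"tz":0,"jaw":1},{"rx":0,"ry":0,"rz":0,"tx":0,"ty":0.002,"tz":0,"jaw":1},{"rx":0,"ry":0,"rz":0,"tx":0,"ty":0.002,"tz":0,"jaw":1},{"rx":0,"ry":0,"rz":0,"tx":0,"ty":0.002,"tz":0,"jaw":1}]'
```

```text
t: 15.62
tcp_pos: [0.5945, -0.0101, 0.0792]
orientation: [3.141, 0.0, 0.0]
ft_force: [4.2, -3.5, -8.2]
grip_width: 0.0094
grip_force: 58.4
```

```bash
python3 -m handwheel '[{"rx":0,"ry":0,"rz":0,"tx":0,"ty":0.001,"tz":0,"jaw":1},{"rx":0,"ry":0,"rz":0,"tx":0,"ty":0.001,"tz":0,"jaw":1},{"rx":0,"ry":0,"rz":0,"tx":0,"ty":0.001,"tz":0,"jaw":1}]'
```

```text
t: 16.0
tcp_pos: [0.5944, -0.007, 0.0792]
orientation: [3.141, 0.0, 0.0]
ft_force: [4.0, -3.6, -7.2]
grip_width: 0.0097
grip_force: 58.4
```

```bash
python3 -m handwheel '[{"rx":0,"ry":0,"rz":0,"tx":0,"ty":0.002,"tz":0,"jaw":1},{"rx":0,"ry":0,"rz":0,"tx":0,"ty":0.001,"tz":0,"jaw":1},{"rx":0,"ry":0,"rz":0,"tx":0,"ty":0.001,"tz":0,"jaw":1}]'
```

```text
t: 16.38
tcp_pos: [0.5944, -0.0029, 0.0792]
orientation: [3.141, 0.0, 0.0]
ft_force: [3.7, -2.8, -6.9]
grip_width: 0.01
grip_force: 58.4
```

Run:
```python
from h import *
print(np.mean([arm.get_obs()["ft_force"] for i in range(3)],0))
p=arm.capture("side")
print([(d["score"],d["xyz"]) for d in arm.pinpoint("tomato_tin",p)[:1]])
print(arm.get_obs()["ft_force"])
```

```text
[ 3.69458998 -2.82867401 -6.86008082]
[(0.95, [0.625, -0.1585, -0.0022])]
[ 3.22234635 -1.5242219  -8.93908043]
```

```bash
python3 -m handwheel '[{"rx":0,"ry":0,"rz":0,"tx":0,"ty":0.002,"tz":0,"jaw":1},{"rx":0,"ry":0,"rz":0,"tx":0,"ty":0.001,"tz":0,"jaw":1},{"rx":0,"ry":0,"rz":0,"tx":0,"ty":0.001,"tz":0,"jaw":1}]'
```

```text
t: 16.85
tcp_pos: [0.5944, 0.001, 0.0792]
orientation: [3.141, 0.0, 0.0]
ft_force: [3.3, -6.5, -7.3]
grip_width: 0.0101
grip_force: 58.4
```

```bash
python3 -m handwheel '[{"rx":0,"ry":0,"rz":0,"tx":0,"ty":0.001,"tz":0,"jaw":1},{"rx":0,"ry":0,"rz":0,"tx":0,"ty":0.001,"tz":0,"jaw":1}]'
```

```text
t: 17.1
tcp_pos: [0.5944, 0.0027, 0.0792]
orientation: [3.141, 0.0, 0.0]
ft_force: [2.1, -7.6, -7.6]
grip_width: 0.01
grip_force: 58.5
```

```bash
python3 -m handwheel '[{"rx":0,"ry":0,"rz":0,"tx":0,"ty":0.001,"tz":0,"jaw":1},{"rx":0,"ry":0,"rz":0,"tx":0,"ty":0.001,"tz":0,"jaw":1}]'; python3 -m handwheel '[{"rx":0,"ry":0,"rz":0,"tx":0,"ty":0.001,"tz":0,"jaw":1},{"rx":0,"ry":0,"rz":0,"tx":0,"ty":0.001,"tz":0,"jaw":1}]'
```

```text
t: 17.35
tcp_pos: [0.5944, 0.0044, 0.0793]
orientation: [3.141, 0.0, 0.0]
ft_force: [2.4, -9.2, -8.3]
grip_width: 0.0099
grip_force: 58.5
t: 17.6
tcp_pos: [0.5944, 0.0062, 0.0792]
orientation: [3.14, 0.0, 0.0]
ft_force: [2.3, -10.0, -9.1]
grip_width: 0.0101
grip_force: 58.5
```

```bash
python3 -m handwheel '[{"rx":0,"ry":0,"rz":0,"tx":0,"ty":0.001,"tz":0,"jaw":1},{"rx":0,"ry":0,"rz":0,"tx":0,"ty":0.001,"tz":0,"jaw":1}]'
python3 - <<'E'
from h import *
f=[]
for i in range(8):
    p=arm.capture("side"); o=arm.get_obs(); f.append(np.r_[o["ft_force"],o["tcp_pos"]])
print(np.round(f,4)); print(np.mean(f,0))
for l in("bar_grip","sliding_jaw","jaw_front"): print(l,[(round(d["score"],2),d["xyz"]) for d in arm.pinpoint(l,p)[:1]])
E
```

```text
t: 17.85
tcp_pos: [0.5944, 0.008, 0.0792]
orientation: [3.14, 0.0, 0.0]
ft_force: [3.2, -12.8, -7.3]
grip_width: 0.01
grip_force: 58.6
[[ 2.75050e+00 -1.23692e+01 -8.29090e+00  5.94400e-01  8.00000e-03
   7.92000e-02]
 [ 2.16320e+00 -1.20242e+01 -7.76220e+00  5.94400e-01  8.00000e-03
   7.93000e-02]
 [ 2.74680e+00 -1.24765e+01 -7.34210e+00  5.94400e-01  8.00000e-03
   7.92000e-02]
 [ 2.67640e+00 -1.07645e+01 -7.57470e+00  5.94400e-01  8.00000e-03
   7.93000e-02]
 [ 3.03890e+00 -1.15050e+01 -8.28170e+00  5.94400e-01  8.00000e-03
   7.93000e-02]
 [ 2.63670e+00 -1.21221e+01 -6.95380e+00  5.94400e-01  8.00000e-03
   7.92000e-02]
 [ 2.71110e+00 -1.17272e+01 -7.53800e+00  5.94400e-01  8.00000e-03
   7.92000e-02]
 [ 3.12510e+00 -1.15168e+01 -8.59840e+00  5.94400e-01  8.00000e-03
   7.92000e-02]]
[ 2.73106798e+00 -1.18131772e+01 -7.79273528e+00  5.94407707e-01
  7.99981624e-03  7.92445394e-02]
bar_grip [(0.66, [0.5966, 0.0034, 0.082])]
sliding_jaw [(0.63, [0.5943, 0.0289, 0.0115])]
jaw_front []
```

```bash
python3 -m handwheel '[{"rx":0,"ry":0,"rz":0,"tx":0,"ty":0.001,"tz":0,"jaw":1},{"rx":0,"ry":0,"rz":0,"tx":0,"ty":0.001,"tz":0,"jaw":1},{"rx":0,"ry":0,"rz":0,"tx":0,"ty":0,"tz":0,"jaw":1}]'
python3 - <<'E'
from h import *
f=[]
for i in range(8):
    p=arm.capture("side"); o=arm.get_obs(); f.append(np.r_[o["ft_force"],o["tcp_pos"]])
print(np.round(np.mean(f,0),4))
E
```

```text
t: 18.77
tcp_pos: [0.5944, 0.0097, 0.0792]
orientation: [3.14, 0.0, 0.0]
ft_force: [2.9, -14.1, -6.9]
grip_width: 0.0101
grip_force: 58.6
[ 2.7706e+00 -1.3650e+01 -7.5578e+00  5.9440e-01  9.7000e-03  7.9200e-02]
```

```bash
python3 -m handwheel '[{"rx":0,"ry":0,"rz":0,"tx":0,"ty":0.0005,"tz":0,"jaw":1},{"rx":0,"ry":0,"rz":0,"tx":0,"ty":0,"tz":0,"jaw":1},{"rx":0,"ry":0,"rz":0,"tx":0,"ty":0,"tz":0,"jaw":0.3},{"rx":0,"ry":0,"rz":0,"tx":0,"ty":0,"tz":0,"jaw":0.3},{"rx":0,"ry":0,"rz":0,"tx":0,"ty":0,"tz":0,"jaw":0.3},{"rx":0,"ry":0,"rz":0,"tx":0,"ty":0,"tz":0,"jaw":0.3},{"rx":0,"ry":0,"rz":0,"tx":0,"ty":0,"tz":0,"jaw":0.3}]'; python3 -m handwheel '[{"rx":0,"ry":0,"rz":0,"tx":0,"ty":0,"tz":0.02,"jaw":0.3},{"rx":0,"ry":0,"rz":0,"tx":0,"ty":0,"tz":0.05,"jaw":0.3},{"rx":0,"ry":0,"rz":0,"tx":0,"ty":0,"tz":0.06,"jaw":0.3},{"rx":0,"ry":0,"rz":0,"tx":0,"ty":-0.05,"tz":0.03,"jaw":0.3},{"rx":0,"ry":0,"rz":0,"tx":0,"ty":-0.06,"tz":0,"jaw":0.3},{"rx":0,"ry":0,"rz":0,"tx":0,"ty":-0.06,"tz":0,"jaw":0.3},{"rx":0,"ry":0,"rz":0,"tx":0,"ty":-0.06,"tz":0,"jaw":0.3},{"rx":0,"ry":0,"rz":0,"tx":-0.03,"ty":-0.05,"tz":0,"jaw":0.3},{"rx":0,"ry":0,"rz":0,"tx":0,"ty":0,"tz":0,"jaw":0.3},{"rx":0,"ry":0,"rz":0,"tx":0,"ty":0,"tz":0,"jaw":0.3}]'
```

```text
t: 20.05
tcp_pos: [0.5945, 0.0118, 0.0794]
orientation: [-3.141, -0.0, 0.0]
ft_force: [-0.3, 0.2, -1.0]
grip_width: 0.0601
grip_force: 0.0
t: 21.3
tcp_pos: [0.5647, -0.268, 0.2393]
orientation: [-3.141, -0.0, -0.0]
ft_force: [0.4, 0.8, 1.5]
grip_width: 0.0601
grip_force: 0.0
```

Run:
```python
from h import *
t=arm.capture("top"); s=arm.capture("side")
a=cv2.resize(s["pixels"][165:265,185:315],(520,400),interpolation=cv2.INTER_CUBIC)
b=cv2.resize(t["pixels"][180:260,205:275],(280,320),interpolation=cv2.INTER_CUBIC)
b=np.vstack([b,np.zeros((80,280,3),np.uint8)])
cv2.imwrite("pics/done.png",np.hstack([a,b])[...,::-1])
print([(l,round(d["score"],2),np.round(d["xyz"],4).tolist()) for l in("tomato_tin","bar_grip","sliding_jaw","jaw_front") for p in(t,s) for d in arm.pinpoint(l,p)[:2]])
```

```text
[('tomato_tin', 0.86, [0.6001, 0.1115, 0.017]), ('tomato_tin', 0.79, [0.6252, -0.1595, 0.0023]), ('bar_grip', 0.57, [0.5959, 0.0098, 0.0776]), ('sliding_jaw', 0.93, [0.5947, 0.0275, 0.0105]), ('sliding_jaw', 0.35, [0.5382, 0.3253, 0.0017]), ('jaw_front', 0.63, [0.595, 0.0809, 0.0369])]
```

View pics/done.png

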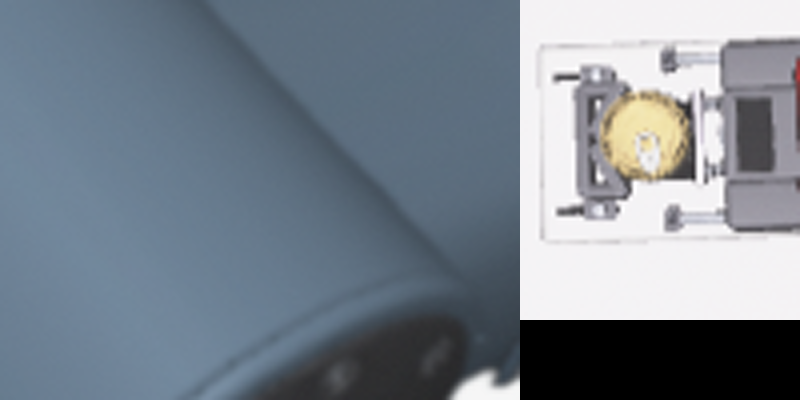

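The top view shows the tin seated in the V at crop (650,135) with the pad against it. The arm hides the side view, so I'll move it away and check that the bar is down.

```bash
python3 -m handwheel '[{"rx":0,"ry":0,"rz":0,"tx":-0.018,"ty":0.045,"tz":0,"jaw":0.3},{"rx":0,"ry":0,"rz":0,"tx":-0.018,"ty":0.045,"tz":0,"jaw":0.3},{"rx":0,"ry":0,"rz":0,"tx":-0.018,"ty":0.045,"tz":0,"jaw":0.3},{"rx":0,"ry":0,"rz":0,"tx":-0.018,"ty":0.045,"tz":0,"jaw":0.3},{"rx":0,"ry":0,"rz":0,"tx":-0.018,"ty":0.045,"tz":0,"jaw":0.3},{"rx":0,"ry":0,"rz":0,"tx":-0.018,"ty":0.045,"tz":0,"jaw":0.3},{"rx":0,"ry":0,"rz":0,"tx":-0.018,"ty":0.045,"tz":0,"jaw":0.3},{"rx":0,"ry":0,"rz":0,"tx":-0.018,"ty":0.045,"tz":0,"jaw":0.3},{"rx":0,"ry":0,"rz":0,"tx":-0.018,"ty":0.045,"tz":0,"jaw":0.3},{"rx":0,"ry":0,"rz":0,"tx":-0.018,"ty":0.045,"tz":0,"jaw":0.3},{"rx":0,"ry":0,"rz":0,"tx":-0.018,"ty":0.045,"tz":0,"jaw":0.3},{"rx":0,"ry":0,"rz":0,"tx":-0.018,"ty":0.045,"tz":0,"jaw":0.3},{"rx":0,"ry":0,"rz":0,"tx":-0.018,"ty":0.045,"tz":0,"jaw":0.3},{"rx":0,"ry":0,"rz":0,"tx":-0.018,"ty":0.045,"tz":0,"jaw":0.3},{"rx":0,"ry":0,"rz":0,"tx":-0.018,"ty":0.045,"tz":0,"jaw":0.3},{"rx":0,"ry":0,"rz":0,"tx":-0.018,"ty":0.045,"tz":0,"jaw":0.3},{"rx":0,"ry":0,"rz":0,"tx":0,"ty":0,"tz":0,"jaw":0.3},{"rx":0,"ry":0,"rz":0,"tx":0,"ty":0,"tz":0,"jaw":0.3}]'
python3 - <<'E'
from h import *
t=arm.capture("top"); s=arm.capture("side")
a=cv2.resize(s["pixels"][165:265,185:315],(520,400),interpolation=cv2.INTER_CUBIC)
b=cv2.resize(t["pixels"][180:260,205:275],(280,320),interpolation=cv2.INTER_CUBIC)
b=np.vstack([b,np.zeros((80,280,3),np.uint8)])
cv2.imwrite("pics/done2.png",np.hstack([a,b])[...,::-1])
print([(l,round(d["score"],2),np.round(d["xyz"],4).tolist()) for l in("tomato_tin","bar_grip","sliding_jaw","jaw_front","red_jar") for p in(t,s) for d in arm.pinpoint(l,p)[:2]])
# stereo of red bar centre
uv=[];P=[]
for p in(t,s):
    im=p["pixels"].astype(int); m=((im[...,0]>130)&(im[...,1]<80)&(im[...,2]<80)).astype(np.uint8)
    g=proj(p,[0.5945,0.008,0.08])[0]; n,lab,st,c=cv2.connectedComponentsWithStats(m)
    i=1+np.argmin(np.hypot(*(c[1:]-g).T)+1e3*(st[1:,4]<30)); uv.append(c[i]); P.append(p); print(c[i],st[i],g)
A=[onplane(P[0],[uv[0]],z)[0] for z in(0.06,0.08,0.1)]; 
for z in(0.078,0.081,0.083,0.087): print(z,onplane(P[0],[uv[0]],z)[0],onplane(P[1],[uv[1]],z)[0])
E
```

```text
t: 24.05
tcp_pos: [0.2765, 0.4512, 0.2392]
orientation: [3.141, 0.0, 0.001]
ft_force: [0.5, 0.4, 0.7]
grip_width: 0.0597
grip_force: 0.0
[('tomato_tin', 0.81, [0.6001, 0.1119, 0.0128]), ('tomato_tin', 0.67, [0.6269, -0.1584, 0.0015]), ('tomato_tin', 0.72, [0.5927, 0.1138, 0.0085]), ('tomato_tin', 0.69, [0.6239, -0.1576, -0.0021]), ('bar_grip', 0.5, [0.5956, 0.0097, 0.0778]), ('bar_grip', 0.49, [0.5959, 0.0407, -0.0064]), ('bar_grip', 0.6, [0.5966, 0.0033, 0.0778]), ('sliding_jaw', 0.69, [0.5978, 0.0278, 0.0136]), ('sliding_jaw', 0.82, [0.5953, 0.0291, 0.0118]), ('jaw_front', 0.65, [0.5957, 0.0787, 0.0346]), ('jaw_front', 0.6, [0.5936, 0.0819, 0.0307]), ('jaw_front', 0.5, [0.5343, 0.3236, 0.0012]), ('red_jar', 0.56, [0.5371, 0.3257, 0.0012]), ('red_jar', 0.72, [0.5309, 0.3205, 0.0015]), ('red_jar', 0.64, [0.5967, -0.0253, 0.0217])]
[276.53900709 211.54609929] [274 195   6  35 141] [275.53547384 211.97744439]
[262.89655172 213.55172414] [255 200  16  28 116] [261.52478458 212.85368281]
0.078 [0.59566119 0.00530262 0.078     ] [0.59509308 0.00436773 0.078     ]
0.081 [0.59547013 0.00543041 0.081     ] [0.59343223 0.00375394 0.081     ]
0.083 [0.59534275 0.0055156  0.083     ] [0.59232499 0.00334476 0.083     ]
0.087 [0.59508799 0.00568599 0.087     ] [0.59011052 0.00252638 0.087     ]
```

View pics/done2.png

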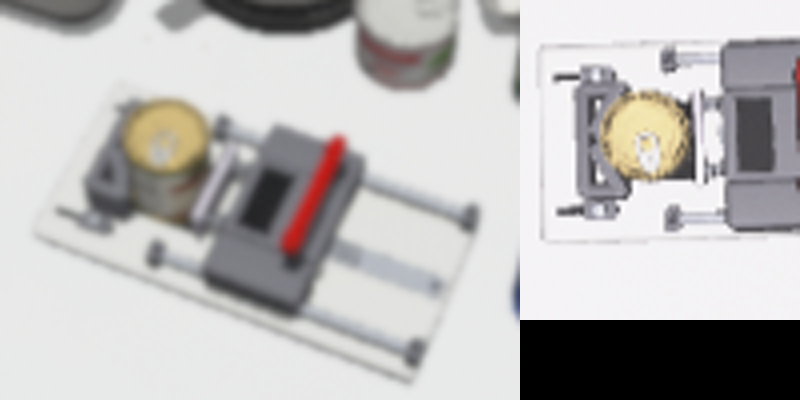

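The two cameras' bar centres agree best at z 0.078, which is fully down. The carriage fell back about 5 mm, the tin is upright in the V, and the arm is clear.

```bash
python3 -c "
from cell import arm
print(arm.close_job())"
```

```text
the job is handed in; nothing more can be done
None
```

I handed the job in: the tomato tin stands upright in the V jaw and was pressed with about 13 N, the release bar has dropped into a notch, and the hold is now roughly 8 N, estimated from the carriage falling back about 5 mm; the call returned no verdict.

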